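Tap the jammed gold tile out of the pot and pack the mosaic kit box

ROBOT

A 6-joint arm with a two-finger parallel gripper is mounted at the origin on the work surface. World frame = base frame: x ahead of the robot, y to its left, z up, the work surface at z = 0. Lengths are in mm, angles in rad, forces in N, time in s.
With the tool pointing down it reaches from about 250 to 775 mm from the base axis. Payload 4 kg.
Tool frame: the origin (TCP) lies between the finger pads; the fingertips stand 22 mm ahead of it and the grasp point (between the pads) lies 3 mm ahead of it (ctrl.tip_extent is the distance from the TCP to the fingertips, in mm); z points along the fingers, y is the line along which they close (so a half turn about z gives the same grasp; the last joint's range is limited). The gripper opens to 85 mm and grips with 20 to 120 N. Pads are 22 mm wide; open, the fingers measure 114 mm over their backs; the gripper's body (76 mm by 85 mm) begins 54 mm behind the grasp point. The pads swing forward as they close: fully open they stand 13 mm farther back than shut.
Start: joints at [-1.399, 0.087, 1.371, -0, 1.684, -0.103], TCP at [149.241, -529.379, 253.341] pointing down, gripper open.
Joint ranges: [-3.1, 3.1], [-0.76, 2.03], [0.27, 2.55], [-1.08, 4.22], [0.17, 2.65], [-2.57, 2.57]. Speed limits (rad/s): [2.79, 2.79, 3.14, 3.14, 3.14, 3.14].

INTERFACE

Orientations are given as a unit quaternion [x, y, z, w].
In Python, from cell import ctrl, optics, job gives the robot as it stands. The module is installed in compiled form; this text tells all that it offers. Calls block until the motion is done:
- ctrl.goto(position, orientation): joint-space move of the TCP to a pose.
- ctrl.move_l(position, frame=None, v=150): straight line of the TCP; frame=None keeps the orientation; v is the mean speed in mm/s.
- ctrl.move_joints(angles): joint-space move.
- ctrl.set_gripper(opening): finger opening in mm; the grip force is fixed at half the most; returns when the fingers have stopped.
- ctrl.pause(seconds).
- ctrl.solve_ik(position, orientation): joint angles nearest the present ones, or None.
- ctrl.observe(): the state.
- optics.camera(name): name is "side" or "top" or "wrist"; returns (picture, depth): 420x560x3 uint8, red, green, blue; 420x560 float32, mm along the optical axis (not along the pixel's ray), 0 where there is no reading.
- optics.calibration(name): a dict with "camera_matrix" (3x3 intrinsics, pixels), "R" (3x3) and "t" (3): a world point X has camera coordinates R X + t. Camera axes: x right, y down, z forward; pixel columns grow to the right and rows downward; lengths in mm; the calibration is good to about 2 mm. The wrist camera is an equidistant fisheye: a pixel r from the principal point sees the ray r / f radians off the axis. A picture is of the moment at which its call begins: read the wrist's pose just before it. calibration takes no time and is no camera call; for the wrist camera it gives the pose at the moment of the call.
A pose or a line that the arm cannot do raises ctrl.MotionError and nothing moves.
- job.hand_in(): hands the job in; it is judged then, once.
The state is a dict: "t": time; "joints": joint angles; "qd": joint speeds; "joint_efforts": joint torques, N m; "tool_pos": TCP position; "tool_rot": TCP orientation; "contact_force": force on the tool from outside, world axes, zero at the start; "wrist_torque": the same for the moment, N m; "finger_gap": finger opening in mm; "grip_force": force on a finger pad.
Only numpy, scipy, OpenCV 4.12 (cv2) and the standard library are available. Lean on these libraries where they do the work, as an engineer would, in place of code of your own. Each camera call takes 0.05 s, during which the arm holds its last target. There are 200 camera calls.

TASK

A gold tile is jammed in the neck of the turquoise pot: tip the pot mouth-down and tap its rim on the edge of the steel-rimmed tray until the tile comes free, and lay the empty pot back on its side on the cork mat. Then lay that tile and every other gold tile flat in the bottom recesses of the kit box, one to a recess, fit the divider level and fully home over them, and on top of it lay the wooden burnishing stick on one side of its brass rib and stand the chrome cap upright on the other. Leave the glue bottle and the green jar undisturbed.

Things in the scene. Friction and masses are not known exactly. Their poses are not given: they have to be found in the camera images.
- pot: Turquoise ceramic pot, square in section, 0.22 kg, 100 mm long, lying on the mat; +x to the mouth. Origin mid-length on its underside; axis at z = 22 mm. Body (x -50 to +35 mm) 46 mm wide (y), 44 high, rubber sleeve at x -10 to +35; neck groove (to +44) 38 x 36; rim lip (+44 to +50) 46 x 44 round the mouth. Bore 28 x 23 mm, glazed, closed at the bottom (x = -44).
- pot_mouth (a point): Centre of the pot's mouth, on its axis, 50 mm from mid-length; axes as the pot's. In the bore at pot x = -24 to -6 mm sprung rubber pads cling to the jammed tile's tail: by weight alone it does not slide out at any tilt. Grip the pot from above across its 46 mm, on the rubber sleeve, fingers not too deep (10 mm above its axis), with 80 N or more, so that taps do not twist it.
- tile_jam: Gold-leaf glass bar tile as tile_a. Starts in the pot, lengthwise, front end 10 mm inside the mouth (centre at pot x = +9 mm). Each firm tap of the rim (arriving at about 0.2 to 0.4 m/s, mouth 40 to 60 degrees below level) jerks it some millimetres outwards; after about 16 mm it leaves the pads and slides out by itself at that tilt: some 2 to 10 taps. Soft touches do not move it.
- tile_a: Gold-leaf glass bar tile, 62 x 20 x 20 mm, about 60 g; origin at its centre, x along its length, square in section so any long side may be up. Loose on the table; may be absent (2 or 3 of tile_a, tile_b and tile_c are there).
- tile_b: Gold-leaf glass bar tile, 62 x 20 x 20 mm, about 60 g; origin at its centre, x along its length, square in section so any long side may be up. As tile_a.
- tile_c: Gold-leaf glass bar tile, 62 x 20 x 20 mm, about 60 g; origin at its centre, x along its length, square in section so any long side may be up. As tile_a.
- tray: Fixed open tapping tray, 182 (x) x 162 (y) x 40 mm high; steel walls 20 mm thick, whose flat tops at z = 40 mm are the hard edge to tap on (any of the four; strike mid-width, a rim sliding off it twists the pot in the grip); inner floor 142 x 122 mm at z = 4 mm. Origin at the centre of its underside, on the table.
- mat: Fixed cork mat, 170 (x) x 100 (y) x 5 mm, on the table; origin at the centre of its underside. The pot starts on it and returns onto it, lying on any side.
- kit: Fixed open wooden box, 188 (x) x 150 (y) mm, walls 5 thick, top z = 54 mm; origin centre of underside. Four bottom recesses 74 (x) x 40 (y), centres x = +-43, y = +-27, floor z = 4 mm, 8 mm deep (blue surround at z = 12): a tile lying there along x has its centre at z = 14 and stands 12 proud. Rails at both x ends (9 wide, top z = 28) carry the divider, inside is 178 x 140.
- divider: Loose plywood plate 168 (x) x 130 (y) x 4 mm, 0.18 kg, with an upright brass rib 70 (x) x 12 (y) mm along its middle up to z = 28 mm, to pinch it by. Origin at the centre of its underside. In the box its long side runs along the box's, either way round, 5 mm play on each side; fully home its origin is at kit z = 28 mm.
- stick: Short wooden burnishing stick with steel tip, lying down: square shank 18 x 18 mm from x = -55 to +25 mm, round tapering tip to x = +55 mm; about 40 g. Origin on its axis, half way along its 110 mm length, x towards the tip.
- cap: Chrome spray-bottle cap standing upright, round, 42 mm diameter (36 mm near the top), 60 mm high, about 50 g; origin at the centre of its underside.
- glue: Bystander: white glue bottle with orange cap, 44 mm diameter, 120 mm high, standing; origin at its underside.
- jar: Bystander: green glass jar with brass lid, 60 mm diameter, 80 mm high, standing; origin at its underside.

How it is judged:
By the outcome, as a careful person would: the job done as asked, in the order asked, and still so for the second after the job is handed in, with the robot touching nothing.
Of tile_a, tile_b, tile_c only 2 to 3 are there at a start; the rules pass over those that are not, and their reading is None.
At some moment in a run one of tile_a, tile_b, tile_c, stick may be knocked a few centimetres aside while the robot is not near it.
It also fails if it takes over 210 s, if anything falls off the work surface, if the arm or the gripper's body presses on something with over 40 N, if the wrist force passes 120 N, or if a joint passes its speed limit or range.

## Working session

There is one attempt and no reset: what is moved stays moved. The work goes in short steps, each a Python script; the robot and the scene stay as the last script left them, time stands still between calls to the robot, and variables do not carry over. Pictures are saved under pics/ and viewed, at most 14 in all, crops included, and the job is handed in when it is done.

```bash
mkdir -p pics; ls; python3 - <<'E'
from cell import ctrl, optics, job
import cv2, numpy as np
for n in ("top","side"):
    p,d=optics.camera(n); cv2.imwrite(f"pics/{n}0.png",p[:,:,::-1]); np.savez(f"pics/{n}0.npz",p=p,d=d)
    c=optics.calibration(n); print(n,np.round(c["camera_matrix"],1).tolist(),np.round(c["R"],3).tolist(),np.round(c["t"],1), (d==0).mean())
c=optics.calibration("wrist"); print(np.round(c["camera_matrix"],1).tolist(),np.round(c["R"],3).tolist(),np.round(c["t"],1))
o=ctrl.observe(); print({k:np.round(v,3).tolist() for k,v in o.items()}, ctrl.tip_extent)
E
```

```text
pics
top [[541.9, 0.0, 287.1], [0.0, 541.9, 207.6], [0.0, 0.0, 1.0]] [[-0.004, -1.0, -0.006], [-0.997, 0.005, -0.083], [0.083, 0.005, -0.997]] [ -28.   610.1 1416.3] 0.004081632653061225
side [[449.5, 0.0, 283.2], [0.0, 449.5, 209.5], [0.0, 0.0, 1.0]] [[-0.958, -0.288, -0.001], [-0.146, 0.49, -0.859], [0.248, -0.822, -0.512]] [ 559.8  139.5 1088.9] 0.004081632653061225
[[325.2, 0.0, 277.5], [0.0, 325.2, 209.3], [0.0, 0.0, 1.0]] [[0.271, -0.962, -0.001], [-0.917, -0.259, 0.302], [-0.291, -0.081, -0.953]] [-549.9  -39.7  379.3]
{'t': 0.1, 'joints': [-1.399, 0.088, 1.372, 0.0, 1.684, -0.103], 'qd': [-0.002, -0.003, -0.003, 0.001, 0.0, -0.002], 'joint_efforts': [0.001, -35.301, -31.422, -0.0, 0.008, -0.0], 'tool_pos': [149.171, -528.948, 252.214], 'tool_rot': [0.991, 0.137, -0.0, -0.001], 'contact_force': [0.022, 0.37, 1.195], 'wrist_torque': [0.021, -0.023, -0.059], 'grip_force': 0.0, 'finger_gap': 85.256} 22.0
```

View pics/top0.png

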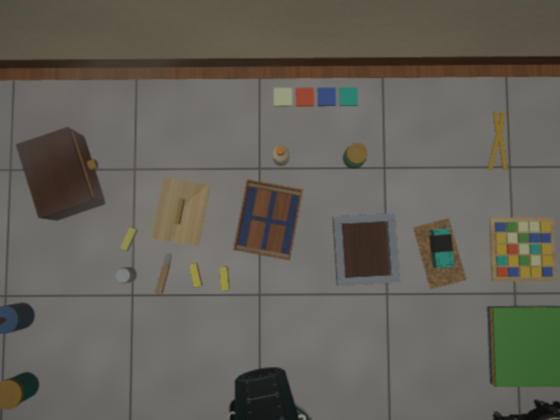

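View pics/side0.png

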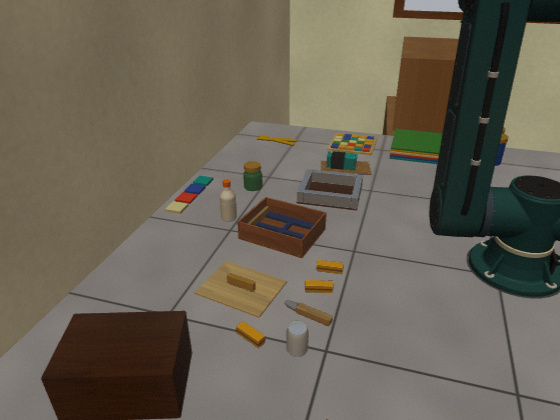

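```bash
cat > h.py <<'E'
from cell import ctrl, optics, job
import cv2, numpy as np
from scipy.spatial.transform import Rotation as Rn
def down(yaw):
    """tool pointing down; closing axis y at world angle yaw+90deg (x axis at yaw)"""
    return (Rn.from_euler('z',yaw)*Rn.from_euler('x',np.pi)).as_quat()
def cloud(name):
    c=optics.calibration(name); p,d=optics.camera(name)
    K=c["camera_matrix"]; v,u=np.mgrid[0:420,0:560]
    x=(u-K[0,2])/K[0,0]; y=(v-K[1,2])/K[1,1]
    if name=="wrist":
        r=np.hypot(x,y)+1e-9; s=np.tan(np.minimum(r,1.4))/r; x,y=x*s,y*s
    X=np.dstack([x*d,y*d,d])-np.asarray(c["t"])
    W=X@np.asarray(c["R"]); W[d==0]=np.nan
    return p,W
def tot(): return ctrl.observe()["t"]
def hsv(p): return cv2.cvtColor(p,cv2.COLOR_RGB2HSV).astype(int)
def rect(P):
    """centre, (long, short), yaw of long axis"""
    (c,s,a)=cv2.minAreaRect(P[:,:2].astype(np.float32)); a=np.deg2rad(a)
    if s[0]<s[1]: s=s[::-1]; a+=np.pi/2
    return np.array(c),s,(a+np.pi/2)%np.pi-np.pi/2
def blobs(mask,W,minpx=40):
    n,l,st,_=cv2.connectedComponentsWithStats(mask.astype(np.uint8))
    out=[]
    for i in range(1,n):
        if st[i,4]>=minpx:
            P=W[l==i]; P=P[np.isfinite(P[:,0])]; out.append(P)
    return out
E
python3 - <<'E'
from h import *
p,W=cloud("top")
for nm,uv in dict(t1=(128,239),t2=(196,274),t3=(224,278),stick=(164,273),cap=(125,275),div=(180,211),kit=(268,220),tray=(366,249),trayR=(393,250),mat=(423,235),pot=(442,243),potb=(443,264),jar=(356,153),glue=(280,153)).items():
    print(nm,np.round(W[uv[1]-1:uv[1]+2,uv[0]-1:uv[0]+2].reshape(-1,3).mean(0),1),hsv(p)[uv[1],uv[0]])
E
```

```text
t1 [528.5 393.   20.6] [ 29 115 140]
t2 [435.3 210.9  21.1] [ 28 144 149]
t3 [424.5 136.9  20. ] [ 27 146 150]
stick [438.2 296.3  17.9] [ 18 100 112]
cap [435.  386.7  61. ] [ 90   8 125]
div [602.2 254.3  26. ] [ 19 130 102]
kit [577.9  20.6  13.3] [112 101  73]
tray [ 499.5 -241.6    4.2] [ 11 107  57]
trayR [ 496.4 -307.5   37.8] [105  14 106]
mat [ 536.3 -394.7    5.9] [ 16 109  98]
pot [ 513.9 -432.3   51. ] [30 21 37]
potb [ 459.6 -433.9   49.3] [ 85 159 122]
jar [ 746.  -209.3   79.7] [ 19 136 116]
glue [739.8 -13.9 118.2] [ 16 177 140]
```

```bash
cat >> h.py <<'E'
def look(x,y,z,yaw):
    ctrl.goto([x,y,z],down(yaw)); ctrl.pause(0.3); return cloud("wrist")
E
python3 - <<'E'
from h import *
for nm,a in dict(mat=(450,-420,260,0),tray=(450,-240,260,0)).items():
    p,W=look(*a); cv2.imwrite(f"pics/w_{nm}.png",p[:,:,::-1]); np.savez(f"pics/w_{nm}.npz",p=p,W=W)
    H=hsv(p); h,s,v=H[...,0],H[...,1],H[...,2]
    c=optics.calibration("wrist"); print(nm,"cam",np.round(-np.array(c["R"]).T@c["t"]),ctrl.observe()["joints"].round(2) if hasattr(ctrl.observe()["joints"],'round') else 0)
    m=(h>75)&(h<100)&(s>100)
    for P in blobs(m&(W[...,2]>40),W,60): print("teal",len(P),*map(lambda q:np.round(q,2),rect(P)),np.round(np.median(P,0),1))
    P=[*blobs((W[...,2]>40)&(W[...,2]<60),W,300)]
    for P in P: print("40-60",len(P),*map(lambda q:np.round(q,2),rect(P)),np.round(np.median(P,0),1))
    for P in blobs((W[...,2]>36)&(W[...,2]<43)&(s<60),W,300): print("tray",len(P),*map(lambda q:np.round(q,3),rect(P)),np.round(np.median(P,0),1))
    for P in blobs((W[...,2]>3)&(W[...,2]<9)&(s>60),W,300): print("mat",len(P),*map(lambda q:np.round(q,3),rect(P)),np.round(np.median(P,0),1))
print(tot())
E
python3 -c "
import cv2,numpy as np
a=cv2.imread('pics/w_mat.png');b=cv2.imread('pics/w_tray.png')
cv2.imwrite('pics/mt.png',cv2.resize(np.hstack([a,b]),(800,300),interpolation=cv2.INTER_AREA))"
```

```text
mat cam [ 526. -421.  381.] [-0.84  0.23  1.19 -0.    1.72  0.73]
teal 629 [ 545.16 -434.27] [45.27 16.32] -1.49 [ 546.3 -434.3   46.9]
teal 1698 [ 474.87 -439.11] [45.78 40.99] -1.5 [ 475.3 -438.7   49.1]
teal 155 [135.17  52.39] [34.96 18.23] 1.29 [136.6  46.9 126.6]
teal 96 [ 279.48 -162.83] [526.66   9.49] -0.83 [107.9  24.7 165.1]
teal 314 [ 229.22 -578.84] [521.56  48.96] 0.58 [  31.3 -713.6   54.8]
40-60 844 [566.9  -55.33] [187.35  28.69] -0.05 [596.6 -60.7  46.1]
40-60 1614 [ 513.71 -271.76] [160.48  96.32] 0.06 [ 552.6 -305.1   40.5]
40-60 4300 [ 503.79 -437.  ] [100.24  47.46] 0.07 [ 504.3 -436.7   49.2]
40-60 512 [ 422.99 -283.13] [80.29 20.21] -1.52 [ 421.4 -287.    40.5]
40-60 5570 [ 288.82 -660.97] [201.22 124.14] 1.57 [ 315.  -670.2   44.9]
tray 7938 [ 501.507 -238.561] [182.733 163.421] 0.05 [ 506.5 -263.8   39.9]
mat 334 [566.11  -55.099] [185.363   4.225] -0.192 [563.5 -54.6   6.1]
mat 7693 [ 489.569 -438.895] [169.988  99.801] 0.246 [ 482.6 -436.7    5.1]
mat 4439 [ 499.583 -661.508] [173.693 169.965] 1.568 [ 506.6 -625.1    6.4]
mat 7617 [ 501.083 -231.362] [143.
[... 562 characters left out ...]
2 201.41] 1.56 [ 266.2 -642.8   45. ]
tray 10399 [ 501.263 -238.546] [183.407 162.882] 0.053 [ 507.9 -238.7   40.1]
mat 306 [566.986 -55.573] [182.915   2.8  ] -0.184 [570.3 -56.1   6.1]
mat 963 [628.343  40.555] [75.142 37.668] -0.219 [628.7  40.4   4.1]
mat 1144 [618.013 -12.864] [74.85  35.987] -0.202 [617.7 -12.2   4.1]
mat 11895 [ 501.356 -238.388] [143.563 123.237] 0.053 [ 503.1 -239.1    4.2]
mat 5001 [ 489.598 -438.195] [169.581 100.067] 0.247 [ 483.8 -413.7    5.3]
mat 938 [543.292  55.591] [74.33  38.282] -0.175 [542.7  57.1   4.1]
mat 1108 [533.228   3.652] [74.912 35.23 ] -0.186 [533.4   4.1   4.1]
mat 1832 [ 500.376 -637.117] [169.812 126.642] 0.007 [ 499.9 -588.6    6.4]
2.8167
```

View pics/mt.png

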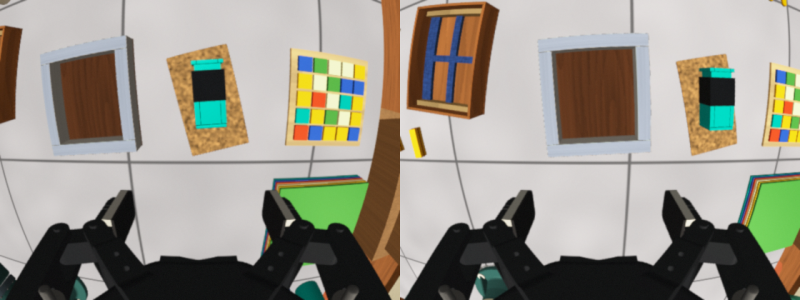

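```bash
python3 - <<'E'
from h import *
p=POT+GX*np.array([np.cos(POTY),np.sin(POTY)])
ctrl.goto([*p,140],down(POTY)); ctrl.move_l([*p,27+GZ]); ctrl.set_gripper(30)
o=ctrl.observe(); print({k:np.round(o[k],2) for k in("t","tool_pos","finger_gap","grip_force","contact_force")})
ctrl.move_l([*p,150]); o=ctrl.observe(); print({k:np.round(o[k],2) for k in("t","tool_pos","finger_gap","grip_force","contact_force","wrist_torque")})
phi=TY; d=np.array([np.cos(phi),np.sin(phi)]); n=np.array([-d[1],d[0]])
lip=np.array([*(TRAY-d*81),40])
pp,q=pot_tcp(lip+[0,0,60],phi,.87,0)
ctrl.goto(pp,q); ctrl.pause(.3); o=ctrl.observe(); print({k:np.round(o[k],2) for k in("t","tool_pos","finger_gap","grip_force","contact_force","wrist_torque")})
p,W=cloud("wrist"); cv2.imwrite("pics/pre_tap.png",p[:,:,::-1])
p,W=cloud("side"); cv2.imwrite("pics/pre_tap_s.png",cv2.resize(p[110:320,220:500,::-1],None,fx=2.,fy=2.))
E
```

```text
{'t': np.float64(5.04), 'tool_pos': array([ 526.78, -435.92,   41.7 ]), 'finger_gap': np.float64(45.08), 'grip_force': np.float64(63.98), 'contact_force': array([1.43, 0.4 , 4.67])}
{'t': np.float64(5.92), 'tool_pos': array([ 525.2 , -434.93,  147.84]), 'finger_gap': np.float64(45.34), 'grip_force': np.float64(63.21), 'contact_force': array([-0.71, -0.35, -3.53]), 'wrist_torque': array([ 0.02, -0.09, -0.03])}
{'t': np.float64(7.1), 'tool_pos': array([ 428.93, -243.45,  144.43]), 'finger_gap': np.float64(45.11), 'grip_force': np.float64(63.41), 'contact_force': array([ 0.19,  0.22, -3.26]), 'wrist_torque': array([ 0.04, -0.83, -0.03])}
```

View pics/pre_tap_s.png

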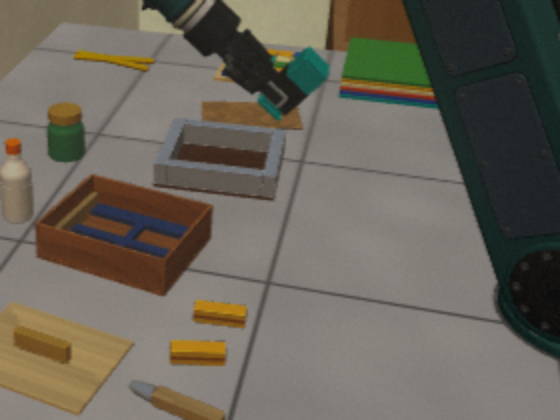

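```bash
cat >> h.py <<'E'
PHI=TY; D=np.array([np.cos(PHI),np.sin(PHI)]); LIP=np.array([*(TRAY-D*81),40.])
def pt(dz,tilt=.87,dx=0): return pot_tcp(LIP+[*(D*dx),dz],PHI,tilt,0)
def feel(z0=6,zmin=-12,tilt=.87):
    ctrl.move_l(pt(z0,tilt)[0]); ctrl.pause(.2); f0=ctrl.observe()["contact_force"][2]
    z=z0
    while z>zmin:
        z-=1; ctrl.move_l(pt(z,tilt)[0],v=25)
        o=ctrl.observe(); f=o["contact_force"]
        if f[2]-f0>4: break
    return z,np.round(f,1),o
def tap(zc,v,over,H=50,tilt=.87):
    ctrl.move_l(pt(zc+H,tilt)[0],v=200); ctrl.move_l(pt(zc-over,tilt)[0],v=v)
    o=ctrl.observe(); f=np.round(o["contact_force"],1)
    ctrl.move_l(pt(zc+8,tilt)[0],v=100); return f
E
python3 - <<'E'
from h import *
z,f,o=feel(); print(z,f,o["wrist_torque"])
ctrl.move_l(pt(z+8)[0]); 
print(tap(z,150,2),tot())
ctrl.pause(.2); z2,f,o=feel(z+6); print(z2,f,tot()); ctrl.move_l(pt(z+8)[0])
p,W=cloud("wrist"); cv2.imwrite("pics/tap1.png",p[:,:,::-1])
E
```

```text
-1 [0.2 0.9 5.8] [ 0.13343064  0.20502702 -0.16499096]
[ 2.9  0.5 14.2] 11.0167
-1 [1.6 1.5 3.3] 13.1667
```

View pics/tap1.png

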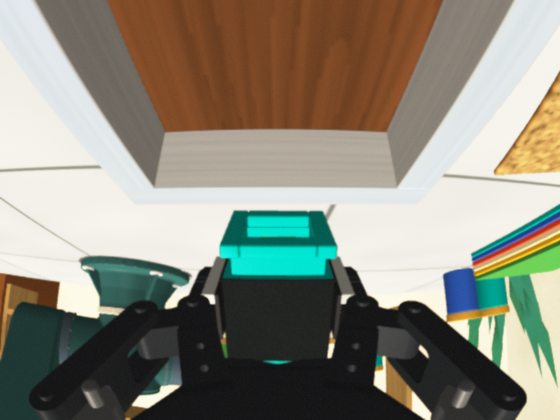

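```bash
cat >> h.py <<'E'
def stat(name=None):
    p,W=cloud("wrist"); 
    if name: cv2.imwrite(name,p[:,:,::-1])
    H=hsv(p); t=(H[...,0]>80)&(H[...,0]<95)&(H[...,1]>120); t[:,:215]=0; t[:,345:]=0
    r=np.where(t.sum(1)>40)[0]; g=(H[...,0]>20)&(H[...,0]<33)&(H[...,1]>120); g[:,:150]=0; g[:,420:]=0; g[300:]=0
    return (r.min() if len(r) else None),int(t.sum()),int(g.sum())
E
python3 - <<'E'
from h import *
print(stat())
for v,ov in((200,3),(220,4),(240,4)):
    f=tap(-1,v,ov); ctrl.pause(.2); print(v,f,stat(),tot())
z,f,o=feel(5); print(z); ctrl.move_l(pt(7)[0]); stat("pics/tap4.png")
p,W=cloud("side"); cv2.imwrite("pics/tap4s.png",cv2.resize(p[110:230,260:420,::-1],None,fx=4,fy=4))
E
```

```text
(np.int64(212), 7377, 0)
200 [ 3.  -1.5 11.9] (np.int64(213), 7462, 77) 14.8
220 [ 0.1 -0.4  9.1] (np.int64(216), 7801, 42) 16.0667
240 [-4.1 -1.6  3.3] (np.int64(218), 8159, 42) 17.3167
-6
```

View pics/tap4s.png

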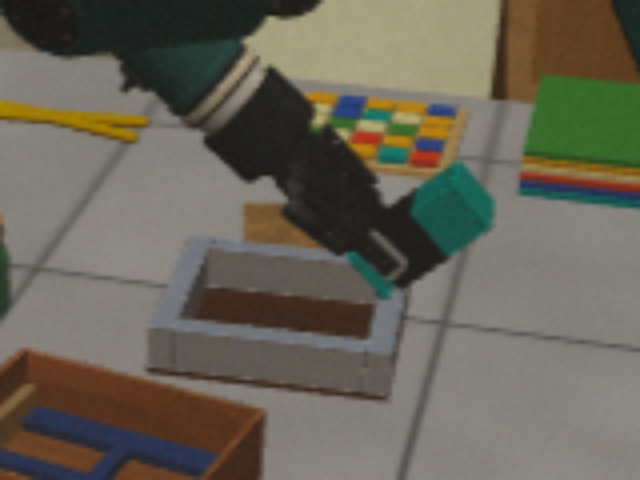

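```bash
cat >> h.py <<'E'
def potpose():
    """pot in hand: nominal pot-frame points seen by wrist camera -> tilt error (deg) and lip-front position"""
    o=ctrl.observe(); p,W=cloud("wrist"); H=hsv(p)
    T=Rn.from_quat(o["tool_rot"]); X=T.inv().apply((W-o["tool_pos"]).reshape(-1,3)).reshape(W.shape)
    X=np.dstack([X[...,0]+GX,-X[...,1],-X[...,2]+GZ])  # pot frame (axis origin), flip 0
    t=(H[...,0]>80)&(H[...,0]<95)&(H[...,1]>120)&(abs(X[...,1])<30)&(abs(X[...,0])<90)&(abs(X[...,2])<60)
    P=X[t]; A=P[(abs(P[:,1])<18)]
    return A,p,X
E
python3 - <<'E'
from h import *
A,p,X=potpose()
print(len(A),np.round(np.percentile(A,[1,50,99],axis=0),1))
for x in range(30,70,2):
    s=A[(A[:,0]>=x)&(A[:,0]<x+2)]
    if len(s)>5: print(x,len(s),np.round(np.median(s,0),1))
H=hsv(p); g=(H[...,0]>20)&(H[...,0]<33)&(H[...,1]>120); g[300:]=0
P=X[g]; P=P[(abs(P[:,1])<20)&(abs(P[:,0])<120)]; print(len(P),np.round(np.median(P,0),1) if len(P) else '')
cv2.imwrite("pics/crop.png",cv2.resize(p[180:300,180:380,::-1],None,fx=4,fy=4))
E
```

```text
6435 [[ 28.  -17.6 -13.8]
 [ 41.5   0.1  21.7]
 [ 47.6  17.7  27.7]]
30 382 [31.1  0.4 21.8]
32 419 [33.  -0.8 21.9]
34 301 [34.7 -2.4 22.1]
36 175 [37.4  4.1 -0. ]
38 621 [39.1 -0.4 26.2]
40 714 [41.  -0.  26.4]
42 1401 [43.3  0.1 23.8]
44 886 [44.6  0.6 10. ]
46 732 [47.1  0.5 -9.4]
48 7 [ 48.   -2.8 -13.4]
41 [39.4 -0.8 -4.3]
```

View pics/crop.png

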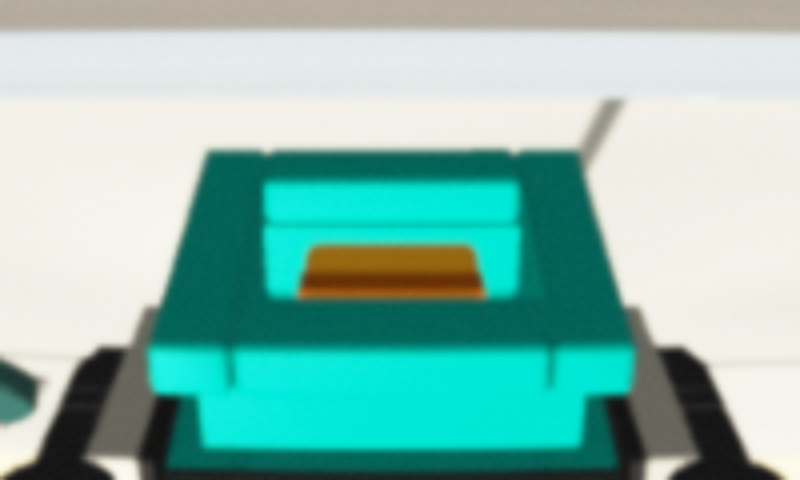

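```bash
cat >> h.py <<'E'
LP=[47.8,-17.]   # lip bottom edge in nominal pot frame, as twisted in the hand
def pt(dz,tilt=1.1,dx=0):
    R=Rn.from_euler('z',PHI)*Rn.from_euler('y',tilt)
    p=LIP+[*(D*dx),dz]+R.apply([GX-LP[0],0,GZ-LP[1]])
    return p,(R*Rn.from_euler('x',np.pi)).as_quat()
def check():
    A,p,X=potpose(); A=A[A[:,0]>36]
    H=hsv(p); g=(H[...,0]>5)&(H[...,0]<33)&(H[...,1]>120); g[300:]=0
    P=X[g]; P=P[(abs(P[:,1])<14)&(P[:,0]>10)&(P[:,0]<150)&(abs(P[:,2])<30)]
    lo=A[(A[:,0]>44)&(A[:,2]<0)]; hi=A[A[:,2]>20]
    return "lip-low",np.round(np.median(lo[lo[:,2]<np.percentile(lo[:,2],10)],0)[[0,2]],1) if len(lo)>20 else None,"top",np.round(np.percentile(hi,99,axis=0)[[0,2]],1),"gold",len(P),np.round(np.percentile(P[:,0],95),1) if len(P) else None
E
python3 - <<'E'
from h import *
pp,q=pt(50,1.1); ctrl.goto(pp,q); print(np.round(ctrl.observe()["joints"],2))
z,f,o=feel(8,-12,1.1); print(z,f); ctrl.move_l(pt(z+8)[0]); ctrl.pause(.2); print(check())
for v in (240,270):
    f=tap(z,v,4,tilt=1.1); ctrl.pause(.2); print(v,f,check(),tot())
E
```

```text
[-0.39  0.69  1.16 -0.52  2.27  1.  ]
-1 [ 1.6 -0.2  1.2]
('lip-low', array([ 47.6, -14.1]), 'top', array([44.6, 27.9]), 'gold', 6451, np.float64(118.4))
240 [-4.9 -2.7 13.5] ('lip-low', array([ 46.6, -13.4]), 'top', array([43.6, 28.6]), 'gold', 6571, np.float64(117.8)) 25.875
270 [-4.6 -0.5  9.3] ('lip-low', array([ 45.7, -12.9]), 'top', array([42.7, 29.2]), 'gold', 6762, np.float64(118.0)) 27.1
```

```bash
sed -i 's/g=(H\[...,0\]>5)&(H\[...,0\]<33)&(H\[...,1\]>120); g\[300:\]=0/g=(H[...,0]>5)\&(H[...,0]<33)\&(H[...,1]>150)\&(H[...,2]>110)/; s/(P\[:,0\]<150)/(P[:,0]<70)/' h.py
python3 - <<'E'
from h import *
print(check())
f=tap(-1.5,300,5,tilt=1.1); ctrl.pause(.2); print(f,check(),tot())
A,p,X=potpose(); cv2.imwrite("pics/crop2.png",cv2.resize(p[150:300,180:380,::-1],None,fx=3,fy=3))
E
```

```text
('lip-low', array([ 45.7, -13.2]), 'top', array([42.6, 29. ]), 'gold', 719, np.float64(41.2))
[-5.8 -0.7  6.9] ('lip-low', None, 'top', array([40.2, 30.7]), 'gold', 1051, np.float64(41.3)) 28.375
```

View pics/crop2.png

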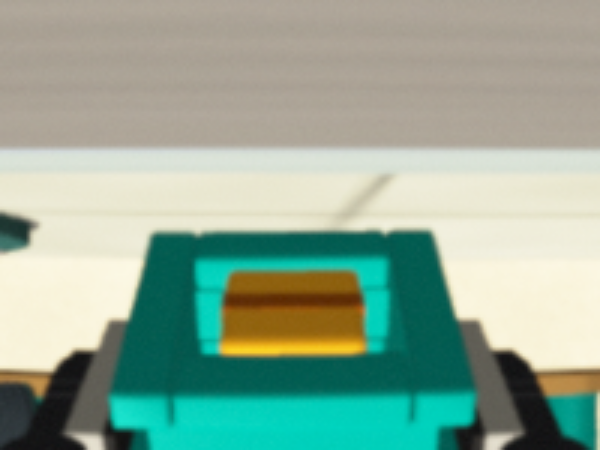

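```bash
cat >> h.py <<'E'
MAT=np.array([489.6,-438.5])
def potseg():
    p,W=cloud("wrist"); z=W[...,2]
    m=(z>38)&(z<60)&(abs(W[...,0]-MAT[0])<90)&(abs(W[...,1]-MAT[1])<60)
    P=W[m]; return rect(P),np.round(np.percentile(P[:,2],[5,50,95]),1),p
E
python3 - <<'E'
from h import *
yaw=.15; th=.073
R=Rn.from_euler('z',yaw)*Rn.from_euler('y',th); q=(R*Rn.from_euler('x',np.pi)).as_quat()
# lowest: lip-low (44.5,-13.5) in nominal pot frame lies on mat z=5; TCP at (GX,GZ)
def tcp(z): return np.array([*MAT,5+z])+R.apply([GX-44.5+48,0,GZ+13.5])
ctrl.move_l(pt(110)[0]); ctrl.goto(tcp(110),q)
ctrl.move_l(tcp(10),v=200); ctrl.pause(.2); f0=ctrl.observe()["contact_force"][2]
z=10
while z>-6:
    z-=1; ctrl.move_l(tcp(z),v=25); f=ctrl.observe()["contact_force"][2]
    if f-f0>4: break
print(z,f-f0); ctrl.set_gripper(85); ctrl.move_l(tcp(100)); 
r,zz,p=potseg()
ctrl.goto([400,-440,250],down(yaw)); ctrl.pause(.3); r,zz,p=potseg(); print(*r,zz,tot()); cv2.imwrite("pics/relay.png",p[:,:,::-1])
E
```

```text
4 6.667410374832992
[ 486.01806641 -440.46084595] (99.872802734375, 47.556800842285156) 0.15320659750618737 [45.4 49.2 50.5] 34.8583
```

View pics/relay.png

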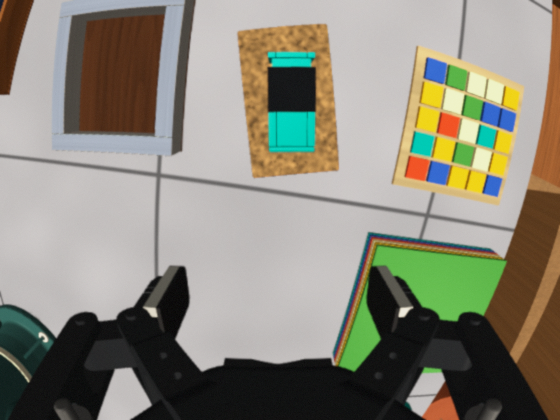

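```bash
cat >> h.py <<'E'
GX=8.; LP=[50.,-22.]
E
python3 - <<'E'
from h import *
c=np.array([486,-440.4]); yaw=.153
p=c+GX*np.array([np.cos(yaw),np.sin(yaw)])
ctrl.goto([*p,140],down(yaw)); ctrl.move_l([*p,27+GZ]); ctrl.set_gripper(30); print(ctrl.observe()["finger_gap"])
ctrl.move_l([*p,150]); T=.87
ctrl.goto(*pt(50,T)); z,f,o=feel(6,-12,T); print(z,f); ctrl.move_l(pt(z+8,T)[0]); ctrl.pause(.2); print(check())
for v in (260,260):
    f=tap(z,v,4,tilt=T); ctrl.pause(.2); print(v,f,check(),tot())
E
```

```text
45.171561498513356
0 [0.9 0.4 2.7]
('lip-low', array([ 49.8, -19.3]), 'top', array([49.9, 21.6]), 'gold', 436, np.float64(49.0))
260 [-1.8 -3.   5.1] ('lip-low', array([ 49.2, -15.4]), 'top', array([46.2, 26.8]), 'gold', 943, np.float64(48.7)) 42.3667
260 [-1.2  0.9 -0.7] ('lip-low', array([ 49.1, -11.9]), 'top', array([43.9, 30.3]), 'gold', 1295, np.float64(48.6)) 43.6
```

```bash
cat >> h.py <<'E'
LP=[49.,-13.]
E
python3 - <<'E'
from h import *
T=1.05
ctrl.goto(*pt(50,T)); z,f,o=feel(8,-12,T); print(z,f); ctrl.move_l(pt(z+8,T)[0])
for v in (270,280,280):
    f=tap(z,v,4.5,tilt=T); ctrl.pause(.3); c=check(); print(v,f,c,tot())
    if c[5]<200 or c[6]>56: break
A,p,X=potpose(); cv2.imwrite("pics/crop3.png",p[:,:,::-1])
E
```

```text
0 [-0.3  0.4  2.6]
270 [-5.8 -1.7  9.1] ('lip-low', array([47.4, -7.5]), 'top', array([40.5, 34.1]), 'gold', 1847, np.float64(48.2)) 48.1083
280 [-2.9  1.5  1.9] ('lip-low', array([46.7, -3.7]), 'top', array([39.2, 31.4]), 'gold', 2330, np.float64(47.9)) 49.4333
280 [ 0.4 -0.7 -2.8] ('lip-low', array([46.2, -1. ]), 'top', array([38.6, 27.4]), 'gold', 2496, np.float64(69.2)) 50.7583
```

View pics/crop3.png

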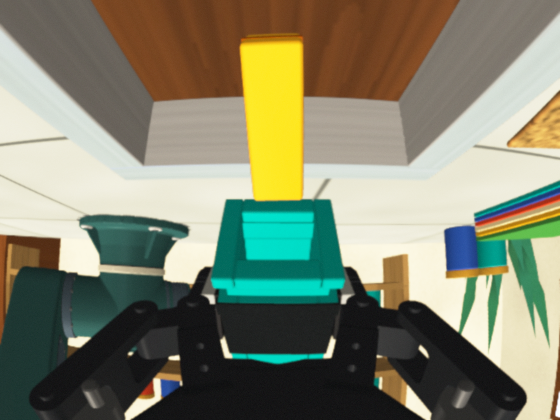

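```bash
python3 - <<'E'
from h import *
T=1.05
p0=ctrl.observe()["tool_pos"]
ctrl.move_l(np.array(p0)+[*(-D*25),60],v=100); ctrl.move_l(np.array(p0)+[*(-D*25),110])
A,p,X=potpose(); 
F=A[(A[:,0]>30)]; print(np.round(np.percentile(F,[1,50,99],axis=0),1).tolist())
b=X[(X[...,2]>10)&(abs(X[...,1])<15)&(X[...,0]<38)&(X[...,0]>-60)&(X[...,2]<60)]
yaw=.2; th=.24
R=Rn.from_euler('z',yaw)*Rn.from_euler('y',th); q=(R*Rn.from_euler('x',np.pi)).as_quat()
def tcp(z): return np.array([*MAT,5+z])+R.apply([GX-47,0,GZ+4])+R.apply([48,0,0])*[1,1,0]
ctrl.goto(tcp(110),q); ctrl.move_l(tcp(18),v=200); ctrl.pause(.2); f0=ctrl.observe()["contact_force"][2]
z=18
while z>-8:
    z-=1; ctrl.move_l(tcp(z),v=25); f=ctrl.observe()["contact_force"][2]
    if f-f0>4: break
print(z,f-f0)
w,_=cloud("wrist"); cv2.imwrite("pics/lay.png",w[:,:,::-1])
ctrl.set_gripper(85); ctrl.move_l(tcp(100))
ctrl.goto([400,-380,260],down(.1)); ctrl.pause(.3); r,zz,p=potseg(); print(*r,zz,tot()); cv2.imwrite("pics/relay2.png",p[:,:,::-1])
E
```

```text
[[30.1, -17.7, 0.1], [35.0, 0.4, 10.4], [46.8, 17.7, 39.1]]
12 6.372112169603597
[ 489.10076904 -439.71514893] (100.52996826171875, 47.730308532714844) 0.19515964047431478 [45.1 49.2 50.6] 57.7
```

View pics/relay2.png

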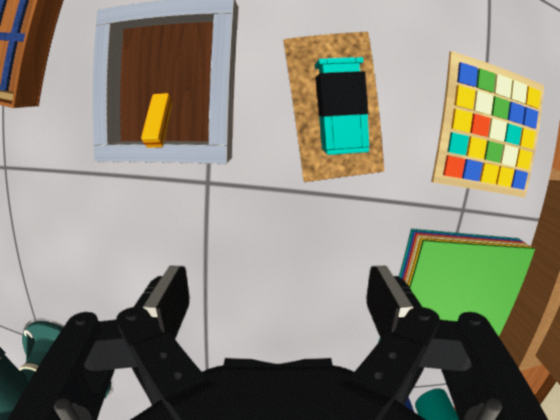

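```bash
cat >> h.py <<'E'
def tiles(p,W,zmin=5,zmax=60):
    H=hsv(p); g=(H[...,0]>18)&(H[...,0]<34)&(H[...,1]>150)&(H[...,2]>90)&(W[...,2]>zmin)&(W[...,2]<zmax)
    out=[]
    for P in blobs(g,W,80):
        zt=np.percentile(P[:,2],90); T=P[P[:,2]>zt-3] if P[:,2].std()<6 else P
        c,s,a=rect(T); 
        if s[0]<85: out.append((np.round(c,1).tolist(),np.round(s,1).tolist(),round(a,3),np.round(np.percentile(P[:,2],[5,50,95]),1).tolist(),len(P)))
    return out
E
python3 - <<'E'
from h import *
p,W=look(400,-240,240,0); print("tray",[t for t in tiles(p,W) if abs(t[0][0]-500)<90 and abs(t[0][1]+240)<90])
# tile tilt
p,W=look(500,20,260,-.19); np.savez("pics/kit.npz",p=p,W=W); cv2.imwrite("pics/kit.png",p[:,:,::-1])
z=W[...,2]; m=(z>50)&(z<58)&(abs(W[...,0]-580)<140)&(abs(W[...,1]-20)<120)
print("kit",*rect(W[m]),np.median(z[m]))
for P in blobs((z>2)&(z<8)&(hsv(p)[...,1]>60)&(abs(W[...,0]-580)<110)&(abs(W[...,1]-20)<90),W,300): print("rec",*map(lambda q:np.round(q,3),rect(P)),np.round(np.median(P[:,2]),1))
print("tiles",*tiles(p,W),sep="\n")
p,W=look(430,260,280,0); np.savez("pics/left.npz",p=p,W=W); cv2.imwrite("pics/left.png",p[:,:,::-1])
print("tiles",*tiles(p,W),sep="\n"); print(tot())
E
```

```text
tray [([460.6, -240.6], [52.4, 20.5], np.float64(0.116), [22.3, 42.3, 57.3], 1084)]
kit [580.11279297  18.56822205] (188.8207244873047, 151.2488555908203) -0.18556853212450353 53.88244605925878
rec [617.974 -16.482] [73.768 39.96 ] -0.19 4.2
rec [628.13   37.029] [73.947 40.129] -0.185 4.1
rec [542.977  53.555] [74.33 39.78] -0.188 4.1
rec [ 5.32197e+02 -1.16000e-01] [73.474 40.527] -0.184 4.2
tiles
([606.1, 255.8], [68.9, 12.6], np.float64(-0.185), [25.9, 27.6, 28.9], 392)
([460.3, -256.6], [58.7, 52.6], np.float64(1.552), [21.8, 40.5, 57.2], 698)
([533.7, 392.1], [60.2, 20.6], np.float64(-0.419), [15.3, 19.5, 20.9], 404)
([426.6, 135.8], [61.4, 20.0], np.float64(0.093), [17.8, 19.9, 21.2], 703)
([417.4, 217.3], [49.8, 20.1], np.float64(0.244), [15.3, 19.6, 20.9], 453)
tiles
([605.5, 256.9], [68.0, 11.6], np.float64(-0.17), [26.3, 28.0, 29.4], 568)
([533.2, 392.3], [60.7, 19.7], np.float64(-0.425), [17.8, 20.0, 21.3], 775)
([426.3, 137.5], [61.0, 19.9], np.float64(0.106), [18.0, 20.2, 21.4], 761)
([411.6, 217.3], [61.1, 19.2], np.float64(0.234), [18.9, 20.2, 21.4], 775)
61.4417
```

View pics/left.png

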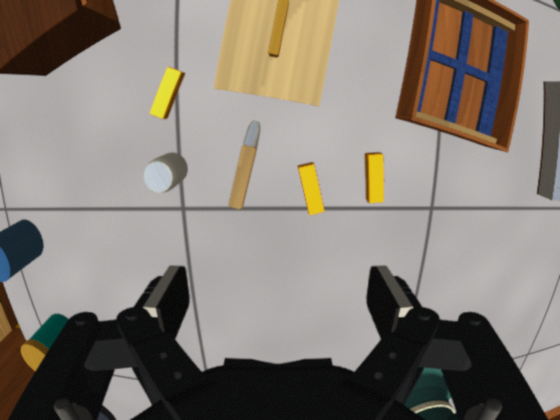

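```bash
cat >> h.py <<'E'
KIT=np.array([580.2,18.55]); KY=-.187
def kitpt(x,y): return KIT+Rn.from_euler('z',KY).apply([x,y,0])[:2]
def say(tag):
    o=ctrl.observe(); print(tag,"gap",round(o["finger_gap"],1),"F",round(o["grip_force"]),"f",np.round(o["contact_force"],1),"tcp",np.round(o["tool_pos"],1),"t",round(o["t"],1))
def near_yaw(a,ref): return ref+(a-ref+np.pi/2)%np.pi-np.pi/2
def place_tile(x,y,yaw_tool_minus_tile=0.):
    c=kitpt(x,y); q=down(KY)
    ctrl.goto([*c,110],q); ctrl.move_l([*c,60],v=200); ctrl.move_l([*c,36],v=60); say("placing")
    ctrl.set_gripper(36); ctrl.move_l([*c,100],v=250)
E
python3 - <<'E'
from h import *
ctrl.set_gripper(40)
p,W=look(440,-240,280,0); H=hsv(p)
g=(H[...,0]>18)&(H[...,0]<34)&(H[...,1]>150)&(H[...,2]>90)&(W[...,2]>5)&(abs(W[...,0]-480)<70)&(abs(W[...,1]+240)<60)
P=W[g]; print(len(P),np.round(P.min(0)),np.round(P.max(0)))
# dominant plane by RANSAC
rng=np.random.default_rng(0); best=None
for _ in range(300):
    a=P[rng.choice(len(P),3,False)]; n=np.cross(a[1]-a[0],a[2]-a[0]); n/=np.linalg.norm(n)+1e-9
    if n[2]<0:n=-n
    i=abs((P-a[0])@n)<1.
    if n[2]>.4 and (best is None or i.sum()>best.sum()): best=i
Q=P[best]; m=Q.mean(0); U,S,Vt=np.linalg.svd(Q-m,full_matrices=False); n=Vt[2]*np.sign(Vt[2][2]); l=Vt[0]*np.sign(Vt[0][0])
# rectangle in plane
w=np.cross(n,l); (c,s,a)=cv2.minAreaRect(np.c_[(Q-m)@l,(Q-m)@w].astype(np.float32)); print(len(Q),"size",s,a)
C=m+c[0]*l+c[1]*w; aa=np.deg2rad(a if s[0]>s[1] else a+90); aa=(aa+np.pi/2)%np.pi-np.pi/2; l=np.cos(aa)*l+np.sin(aa)*w
if l[0]<0:l=-l
w=np.cross(n,l); print("top centre",C.round(1),"l",l.round(3),"n",n.round(3),"tilt deg",np.rad2deg(np.arcsin(-l[2])))
cen=C-10*n; R=Rn.from_matrix(np.c_[l,-w,-n]); np.savez("pics/jam.npz",cen=cen,q=R.as_quat())
for d in (80,0): print(ctrl.solve_ik(cen+n*(21.5+d),R.as_quat()))
E
```

```text
910 [ 429. -252.    5.] [ 487. -229.   60.]
720 size (19.766685485839844, 61.89845275878906) 89.94473266601562
top centre [ 462.8 -240.4   39.5] l [ 0.769  0.081 -0.634] n [0.633 0.039 0.773] tilt deg 39.31422615088937
[-0.38204547  0.63002371  1.08387232 -0.31039246  2.04497333  1.03945856]
[-0.41317237  0.58934512  1.28005083 -0.30950397  1.88761698  1.05945543]
```

```bash
python3 - <<'E'
from h import *
J=np.load("pics/jam.npz"); cen,q=J["cen"],J["q"]; n=-Rn.from_quat(q).as_matrix()[:,2]
ctrl.goto(cen+n*100,q); ctrl.move_l(cen+n*21.5,v=120); ctrl.set_gripper(10); say("grip")
ctrl.move_l(cen+n*21.5+np.array([0,0,90]),v=150); say("lift")
place_tile(-43,-27)
p,W=look(*kitpt(-85,-10),220,KY); print([t for t in tiles(p,W) if np.hypot(*(np.array(t[0])-KIT))<100]); print(kitpt(-43,-27))
cv2.imwrite("pics/k1.png",p[:,:,::-1])
E
```

```text
grip gap 18.2 F 61 f [ 2.4 -0.9  4.2] tcp [ 471.1 -240.3   49.5] t 66.0
lift gap 17.9 F 61 f [-0.7  0.  -1. ] tcp [ 469.6 -239.7  137.3] t 66.8
placing gap 18.2 F 61 f [-0.7  0.5  4.8] tcp [ 5.334e+02 -1.000e-01  3.700e+01] t 68.7
[([533.7, -1.4], [61.2, 19.5], np.float64(-0.183), [22.0, 24.1, 25.3], 1324)]
[5.32930020e+02 1.49250012e-02]
```

```bash
cat >> h.py <<'E'
def find(guess,pose=(430,260,280,0),r=60):
    p,W=look(*pose); L=[t for t in tiles(p,W) if np.hypot(*(np.array(t[0])-guess))<r and abs(t[1][1]-20)<4 and t[3][1]<23]
    return L
def pick_tile(c,yaw,grip=31.5):
    ctrl.set_gripper(45)
    ctrl.goto([*c,110],down(yaw)); ctrl.move_l([*c,grip],v=150); ctrl.set_gripper(10); say("grip")
    ctrl.move_l([*c,110],v=200); o=ctrl.observe(); return o["finger_gap"]>15 and o["grip_force"]>20
E
python3 - <<'E'
from h import *
for g,rec in (((426,137),(-43,27)),((411.6,217.3),(43,-27))):
    L=find(g); print(L)
    if len(L)!=1: break
    c,s,a,z,_=L[0]
    if not pick_tile(c,a): print("miss"); break
    place_tile(*rec)
E
```

```text
[([426.5, 137.1], [61.1, 20.2], np.float64(0.09), [18.1, 20.1, 21.4], 763)]
grip gap 17.8 F 62 f [-0.7  0.3  6.2] tcp [427.9 137.4  33.3] t 73.8
placing gap 18.0 F 62 f [-2.8 -0.3  7.3] tcp [543.2  53.2  37.3] t 75.9
[([411.7, 217.3], [61.6, 19.4], np.float64(0.248), [18.8, 20.1, 21.4], 773)]
grip gap 17.9 F 62 f [-0.4 -0.2  6.3] tcp [413.1 217.9  33.4] t 80.2
placing gap 18.1 F 62 f [-2.   1.2  6.4] tcp [618.  -16.   37.5] t 82.8
```

Third tile, then look at the box.

```bash
python3 - <<'E'
from h import *
L=find((533,392),(470,330,280,0)); print(L)
c,s,a,z,_=L[0]
if pick_tile(c,a): place_tile(43,27)
p,W=look(*kitpt(-85,0),240,KY); print(*[t for t in tiles(p,W) if np.hypot(*(np.array(t[0])-KIT))<100],sep="\n"); print([kitpt(a,b).round(1) for a in(-43,43) for b in(-27,27)])
p,W=look(500,240,260,-.17); z=W[...,2]; np.savez("pics/div.npz",p=p,W=W); cv2.imwrite("pics/div.png",p[:,:,::-1])
box=(abs(W[...,0]-600)<130)&(abs(W[...,1]-255)<110); sat=hsv(p)[...,1]>45
for nm,m in (("plate",box&sat&(z>2)&(z<7)),("rib",box&sat&(z>24)&(z<32))):
    for P in blobs(m,W,100): print(nm,len(P),*map(lambda q:np.round(q,3),rect(P)),np.round(np.median(P[:,2]),1))
print(tot())
E
```

```text
[([533.6, 392.8], [60.9, 19.8], np.float64(-0.444), [18.3, 20.0, 21.3], 849)]
grip gap 17.9 F 62 f [-0.   0.3  5.7] tcp [534.9 393.6  34. ] t 87.5
placing gap 17.7 F 63 f [-2.6 -1.   7.6] tcp [628.   36.6  37.8] t 90.4
([626.8, 36.4], [62.6, 19.5], np.float64(-0.188), [22.7, 24.0, 25.4], 1153)
([616.1, -16.6], [61.9, 20.4], np.float64(-0.186), [22.1, 24.1, 25.5], 1194)
([533.5, -1.1], [61.1, 20.0], np.float64(-0.175), [22.2, 24.0, 25.3], 1161)
([541.5, 52.2], [61.0, 20.0], np.float64(-0.2), [21.8, 24.0, 25.2], 1164)
[array([532.9,   0. ]), array([543. ,  53.1]), array([617.4, -16. ]), array([627.5,  37.1])]
plate 14897 [606.617 257.017] [168.709 130.59 ] -0.178 4.1
rib 699 [605.715 257.014] [69.513 13.031] -0.183 27.9
93.4667
```

```bash
python3 - <<'E'
from h import *
c=[606.1,257.0]; a=-.180
ctrl.set_gripper(45); ctrl.goto([*c,120],down(a)); ctrl.move_l([*c,31],v=120); ctrl.set_gripper(4); ctrl.pause(.2); say("grip")
ctrl.move_l([*c,130],v=150); ctrl.goto([*KIT,130],down(KY)); ctrl.pause(.2); say("above")
ctrl.move_l([*KIT,80],v=150); ctrl.pause(.2)
for z in (72,66,63,61,60,59,58,57,56):
    ctrl.move_l([*KIT,z],v=40); ctrl.pause(.15); o=ctrl.observe(); f=o["contact_force"]
    print(z,np.round(o["tool_pos"],1),np.round(f,1))
    if f[2]>4: break
ctrl.set_gripper(40); ctrl.move_l([*KIT,120],v=150)
p,W=look(*kitpt(-85,0),240,KY); z=W[...,2]; np.savez("pics/dk.npz",p=p,W=W); cv2.imwrite("pics/dk.png",p[:,:,::-1])
L=(Rn.from_euler('z',-KY).apply((W-[*KIT,0]).reshape(-1,3))).reshape(W.shape)
m=(abs(L[...,0])<92)&(abs(L[...,1])<68)&(z>20)&(z<45); P=L[m]; A=np.c_[P[:,:2],np.ones(len(P))]
k,*_=np.linalg.lstsq(A,P[:,2],rcond=None); print("plane",k,[np.round(np.median(P[(P[:,0]*sx>50)&(P[:,1]*sy>30)][:,2]),1) for sx in(-1,1) for sy in(-1,1)],tot())
E
```

```text
grip gap 10.7 F 64 f [-0.1 -0.3  5.3] tcp [606.9 257.3  32.4] t 96.0
above gap 10.8 F 63 f [-0.1 -0.8 -2.5] tcp [580.5  20.1 129.9] t 97.9
72 [580.2  18.5  72. ] [-0.8 -0.  -1.2]
66 [580.2  18.5  66. ] [ 0.2  0.2 -2. ]
63 [580.2  18.6  63. ] [-0.   0.  -1.7]
61 [580.2  18.6  61. ] [ 0.1  0.3 -1.7]
60 [580.5  18.5  60.4] [ 0.4 -0.4  0.3]
59 [580.5  18.5  60.3] [-2.4  0.5  5.2]
plane [ 4.64087184e-04 -1.08932098e-03  3.21994524e+01] [np.float64(32.1), np.float64(32.0), np.float64(32.2), np.float64(32.0)] 103.0917
```

View pics/dk.png

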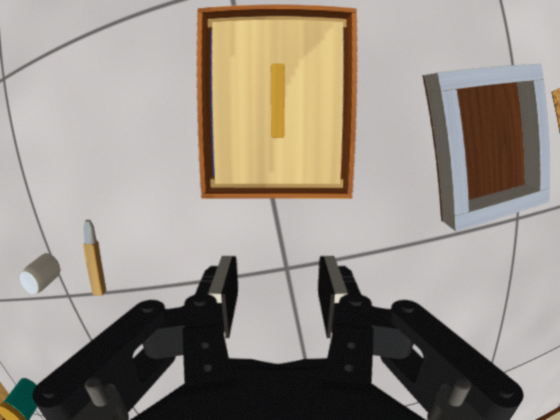

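```bash
python3 - <<'E'
from h import *
p,W=look(370,330,250,0); z=W[...,2]; H=hsv(p); cv2.imwrite("pics/stick.png",p[:,:,::-1])
box=(abs(W[...,0]-440)<120)&(abs(W[...,1]-330)<130)
for P in blobs(box&(z>14.5)&(z<22)&(H[...,1]>60),W,80): print("shank",len(P),*map(lambda q:np.round(q,3),rect(P)),np.round(np.median(P[:,2]),1))
for P in blobs(box&(z>5)&(z<22),W,80): print("all",len(P),*map(lambda q:np.round(q,3),rect(P)))
for P in blobs(box&(z>57)&(z<64),W,80):
    (c,r)=cv2.minEnclosingCircle(P[:,:2].astype(np.float32)); print("cap",len(P),np.round(c,1),r,np.median(P[:,2]))
print(tot())
E
```

```text
shank 1166 [426.5   301.824] [80.212 18.079] -0.25 17.9
all 1584 [440.797 298.065] [109.89   18.829] -0.246
cap 994 [437.3 393.2] 18.426406860351562 58.66653528492607
104.6667
```

```bash
python3 - <<'E'
from h import *
c=[426.5,301.8]; a=-.248
ctrl.set_gripper(40); ctrl.goto([*c,110],down(a)); ctrl.move_l([*c,29],v=150); ctrl.set_gripper(8); ctrl.pause(.2); say("grip")
ctrl.move_l([*c,120],v=200)
k=kitpt(-15,38); ctrl.goto([*k,120],down(KY)); ctrl.move_l([*k,72],v=150); ctrl.pause(.2)
z=66
while z>56:
    ctrl.move_l([*k,z],v=40); ctrl.pause(.1); f=ctrl.observe()["contact_force"][2]
    if f>2: break
    z-=1
say(f"place {z}"); ctrl.set_gripper(26); ctrl.move_l([*k,120],v=150)
p,W=look(400,350,260,0); z=W[...,2]; cv2.imwrite("pics/cap.png",p[:,:,::-1])
for P in blobs((abs(W[...,0]-440)<100)&(abs(W[...,1]-390)<80)&(z>52)&(z<64),W,80):
    (c,r)=cv2.minEnclosingCircle(P[:,:2].astype(np.float32)); print("cap",len(P),np.round(c,1),r,np.median(P[:,2]))
Pc=W[(abs(W[...,0]-440)<60)&(abs(W[...,1]-390)<60)&(z>10)&(z<64)]; print(np.percentile(Pc,[1,99],axis=0).round(1),tot())
E
```

```text
grip gap 16.0 F 61 f [-0.5  0.1  6.2] tcp [427.8 302.6  31.2] t 106.8
place 62 gap 16.2 F 61 f [-0.7 -0.3  5.3] tcp [572.8  58.7  63.1] t 110.9
cap 1063 [438.  393.2] 19.193008422851562 58.55062846513831
[[420.6 373.6  14.1]
 [457.7 410.4  60.9]] 113.45
```

```bash
python3 - <<'E'
from h import *
c=[438,393.2]; k=kitpt(0,-38)
for s in (1,-1):
    a=KY+s*np.pi/2; js=[ctrl.solve_ik([*q,z],down(a)) for q in (c,k) for z in (160,62)]; print(s,[None if j is None else np.round(j[5],2) for j in js])
    if all(j is not None for j in js): break
ctrl.set_gripper(70); ctrl.goto([*c,140],down(a)); ctrl.move_l([*c,33],v=150); ctrl.set_gripper(25); ctrl.pause(.2); say("grip")
ctrl.move_l([*c,170],v=200)
ctrl.goto([*k,170],down(a)); ctrl.move_l([*k,78],v=150); ctrl.pause(.2)
z=72
while z>58:
    ctrl.move_l([*k,z],v=40); ctrl.pause(.1); f=ctrl.observe()["contact_force"][2]
    if f>2: break
    z-=1
say(f"place {z}"); ctrl.set_gripper(66); ctrl.pause(.2); ctrl.move_l([*k,170],v=120)
p,W=look(*kitpt(-120,0),290,KY); cv2.imwrite("pics/fin.png",p[:,:,::-1])
L=(Rn.from_euler('z',-KY).apply((W-[*KIT,0]).reshape(-1,3))).reshape(W.shape); z=L[...,2]
In=(abs(L[...,0])<88)&(abs(L[...,1])<69)
for P in blobs(In&(z>85)&(z<100),L,60): print("cap",cv2.minEnclosingCircle(P[:,:2].astype(np.float32)),np.percentile(P[:,2],[5,95]))
P=L[In&(z>44)&(z<53)&(L[...,1]>20)]; print("stick",rect(P),np.median(P[:,2]))
P=L[In&(z>29)&(z<36)]; print("plate",[np.round(np.median(P[(P[:,0]*sx>50)&(P[:,1]*sy>30)][:,2]),1) for sx in(-1,1) for sy in(-1,1)],tot())
E
```

```text
1 [np.float64(0.82), np.float64(0.82), np.float64(0.06), np.float64(0.06)]
grip gap 40.5 F 61 f [0.5 0.2 5.6] tcp [439.  394.   34.9] t 116.6
place 66 gap 40.6 F 61 f [-2.8  0.4  5. ] tcp [573.2 -18.8  66.8] t 122.5
cap ((-0.32289567589759827, -38.40158462524414), 19.260074615478516) [87.62913043 92.24676236]
stick (array([17.45008087, 42.03419876]), (147.41539001464844, 32.56856155395508), np.float64(0.17617814289709988)) 49.59846899534968
plate [np.float64(32.1), np.float64(32.0), np.float64(32.1), np.float64(32.2)] 125.9083
```

View pics/fin.png

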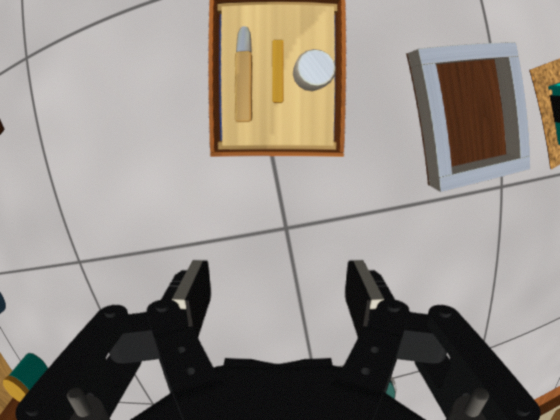

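The final picture shows the stick lying left of the rib at (244,75), the cap upright to its right at (314,68), the divider level at z = 32 and the table clear of tiles. Handing in.

```bash
python3 -c "
from h import *
ctrl.pause(.5); print(job.hand_in(), tot())"
```

```text
the job is handed in; nothing more can be done
the job is handed in; nothing more can be done
```

The job is done and handed in: all four gold tiles are flat in the recesses under the level divider, with the stick and the upright cap on either side of the rib and the empty pot back on its side on the mat. The glue bottle and jar were never approached.

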